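# Unlock and open the specimen case

## Task

Open the specimen case: slide the red safety tab on its latch to the left, toward the steel strike, until it is fully home at its stop, then swing the latch up by the black roller grip of its lever, and raise the lid until it stands well open by itself. Do not force anything: neither ram the tab hard into its stop nor heave on the lever while the tab still holds it; and leave the other things on the bench where they are.

Things in the scene. Friction and masses are not known exactly. Their poses are not given: they have to be found in the camera images.
- case: grey plastic specimen case fixed on the bench, 140 (x) x 220 (y) x 128 mm shut, seam at 92 mm; origin at the centre of its underside; own -x is the front (to the robot), +y left, z up. Front face 70 mm ahead of the origin; mid-front hangs the latch, a steel plate 52 mm wide over a staple. Left of it the steel strike (y about 26 to 78, z 77 to 103 mm) stands 16 mm out of the face.
- tab_button (a point): point to pinch on the safety tab's red thumb button, a block 14 mm wide (case y), 15 mm high; the point is at mid width and height, 24 mm ahead of the front face and 90 mm above the bench with the latch down. The button runs 5 mm farther out and 13 mm back to its flat bar on the plate (12 mm out of the face). The strike stays at least 20 mm to the button's left. It moves only along case y.
- safety_tab (a joint): slide of the tab, m, grows toward case +y (release), 0 to 0.003 at first; 2.5 N friction, stays where left. Its T-head is trapped by the strike's jaws; it comes clear, and frees the latch, only in the last 2 mm before it bears on the strike's end wall. The strike sits differently on each case; that stop is anywhere from 0.009 to 0.027, found by feel. Over 25 N on the strike bends the tab.
- lever_grip (a point): centre of the black roller grip, 16 mm long (along case y) and 15 mm across, at the end of the latch's pull lever, a bar 9 mm wide standing out about level from the foot of the latch plate. Latch down: 60 mm ahead of the front face, 66 mm above the bench. Pinch its two ends; it can turn between the fingers as the latch swings. Pulled while locked, it loads the tab 2 to 3 times as hard.
- latch (a joint): angle of the latch, rad: 0 hanging down over the staple, grows as the lever swings out and up, stop at 1.6; with the tab locked, a springy resistance grows from 0.03 on; stays where it is left (friction 0.10 N m: about 1.5 N at the lever).
- latch_pin (a point): middle of the pin on the lid's front on which the latch swings: 6 mm ahead of the front face, 118 mm above the bench with the lid shut; the pin runs along case y.
- lid (a joint): angle of the lid, rad: 0 shut, grows as its front edge rises, stop at 1.25; a stiff hinge holds it at any angle (0.35 N m of friction, lid 0.25 kg). While the latch hangs over the staple the lid cannot rise more than 1 or 2 mm.
- lid_hinge (a point): middle of the lid's hinge line along the far edge of the case at the seam, 92 mm above the bench; the line runs along case y.
- beaker: small glass beaker, 74 mm wide and 87 mm high, bystander; origin at its foot
- tube_block: white block for tubes, 68 x 116 x 21 mm, bystander; origin under its centre
- petri_a: petri dish, 60 mm wide and 14 mm high, bystander; origin under its centre
- petri_b: second petri dish, like the first, bystander
- tape: yellow roll of tape lying flat, 62 mm wide, 18 mm high, bystander
- amber_jar: dark jar with a black cap, 64 mm wide, 115 mm high, bystander; origin at its foot
- carton: white carton, 60 x 100 x 30 mm, bystander; origin under its centre

How it is judged:
On the way, in this order (a step that is already met when the one before it is completed fails the run):
1. the safety tab has been slid toward its stop while the latch still hangs down (value of joint safety_tab above 0.006 m and value of joint latch below 0.1 rad), for 0.1 s.
2. the latch has been swung up off its staple (value of joint latch above 0.6 rad), for 0.1 s.
At the end, for the whole second after the job is handed in: The lid stands open by itself, at least 50 degrees (0.87 rad) and at rest, nothing held (value of joint lid above 0.87 rad and velocity of joint lid between -0.05 and 0.05 rad/s); the robot touches nothing.
It fails at once if more than 25 N between the safety tab and the case's strike (rammed on its stop, or the latch heaved while locked) (contact force between case and safety_tab above 25 N).
It fails at once if a bystander is shifted by more than 30 mm (distance of any of beaker, tube_block, petri_a, petri_b, tape, amber_jar, carton from where it was at the start of the episode above 0.03 m).
It also fails if it takes over 61 s, if anything falls off the work surface, if the arm or the gripper's body presses on something with over 40 N, if the wrist force passes 120 N, or if a joint passes its speed limit or range.

## Robot

A 6-joint arm with a two-finger parallel gripper is mounted at the origin on a cart in front of the work surface, level with it; the furniture and walls round the work are solid. World frame = base frame: x ahead of the robot, y to its left, z up, the work surface at z = 0. Lengths are in m, angles in rad, forces in N, time in s.
With the tool pointing down it reaches from about 0.4 to 0.925 m from the base axis. Payload 12.5 kg.
Tool frame: the origin (TCP) lies midway between the tips of the shut fingers; the grasp point (between the pads) lies 19 mm behind it (arm.pinch_z is the distance from the TCP to the grasp point, in m); x points along the fingers, y is the direction in which the jaws open and shut, and the axes are right-handed (so a half turn about x gives the same grasp; the last joint's range is limited). The gripper opens to 95 mm and grips with 3 to 60 N. Pads are 20 mm wide; open, the fingers measure 119 mm over their backs; the gripper's body (75 mm by 180 mm) begins 59 mm behind the grasp point.
Start: joints at [-1.284, 0.491, 1.559, -0, 1.092, -0.106], TCP at [0.239, -0.577, 0.215] pointing down, gripper open.
Joint ranges: [-3.1, 3.1], [-0.84, 2.19], [0.05, 2.79], [-1.13, 4.28], [0.06, 2.93], [-2.69, 2.69]. Speed limits (rad/s): [2.22, 2.22, 2.79, 3.14, 3.14, 3.14].

## Interface

Orientations are given as a rotation vector (axis times angle).
In Python, from rig import arm gives the robot as it stands.
- The arm moves only by the tool send_rows, never from a script. Its argument "moves" is a list of rows, each a list of 3 entries, a list of its own where there are three numbers: the shift along the tool's x, y, z in m, then the turn, a rotation vector about the tool's x, y, z in rad, then the finger opening in m, from 0 to 0.0951. In form: [[[x, y, z], [wx, wy, wz], claw], ...]. A call has 1 to 12 rows; each row shifts and turns the commanded pose from where the row before left it, along the tool's axes as they then stand; what a row does not reach is not made up. A row lasts 1/12 s, in which the tool goes at most 41.7 mm and 7.16 degrees, less where a joint would pass 70% of its speed; a pose out of reach is approached as far as the arm can. A call is refused whole if a number of a shift passes 0.0417 or a number of a turn 0.125, either way. A call with a gripper value outside its range is refused whole. The fingers move at their own pace and stop on an object; the grip force is fixed at half the most. Time passes only in rows, so rows that do not move let the fingers close. It gives the time, the measured TCP pose, the force and the opening at its end, in the units of the state.
- arm.observe(): the state, without advancing time (a new reading comes with each control period).
- arm.capture(name): name is "scene" or "top" or "wrist"; returns the picture (400x640x3 uint8, red, green, blue); there is no depth.
- arm.camera_info(name): a dict with "fx", "fy", "cx", "cy" (pixels), "R" (3x3) and "t" (3): a world point X has camera coordinates R X + t. Camera axes: x right, y down, z forward; pixel columns grow to the right and rows downward; lengths in m; the calibration is good to about 2 mm. The wrist camera is an equidistant fisheye: a pixel r from the principal point sees the ray r / f radians off the axis. A picture is of the moment at which its call begins: read the wrist's pose just before it. camera_info takes no time and is no camera call; for the wrist camera it gives the pose at the moment of the call.
- arm.sign_off(): hands the job in, once; it reports no verdict.
The state is a dict: "clock": time; "joints": joint angles; "joint_vel": joint speeds; "joint_torque": joint torques, N m; "eef_pos": TCP position; "orientation": TCP orientation; "wrist_force": force on the tool from outside, world axes, zero at the start; "torque": the same for the moment, N m; "finger_gap": finger opening in m.
Only numpy, scipy, OpenCV 4.12 (cv2) and the standard library are available. Lean on these libraries where they do the work, as an engineer would, in place of code of your own. Each camera call takes 0.05 s, during which the arm holds its last target.

## Working session

There is one attempt and no reset: what is moved stays moved. The work goes in short steps, Python scripts to look and compute and a tool call to move; the robot and the scene stay as the last step left them, time stands still between calls to the robot, and variables do not carry over. Pictures are saved under pics/ and viewed, and the job is handed in when it is done.

Besides the shell and the picture viewer there is one more tool, called after "Emit:" in YAML: its name, and indented under it one key for each argument. send_rows: Moves the arm, as the interface text tells. Its arguments: {"type":"object","properties":{"moves":{"type":"array"}},"required":["moves"]}

```bash
mkdir -p pics; ls
python3 - <<'E'
from rig import arm
import cv2
s=arm.observe(); print(s)
for n in ("scene","top","wrist"):
    im=arm.capture(n); cv2.imwrite(f"pics/{n}0.png",im[:,:,::-1])
    c=arm.camera_info(n); print(n,c)
print(arm.pinch_z)
E
```

```text
pics
{'clock': 0.0, 'joints': array([-1.28358664e+00,  4.91560833e-01,  1.55947446e+00, -1.04963319e-05,
        1.09170125e+00, -1.05579063e-01]), 'joint_vel': array([0.00028177, 0.00079135, 0.00122465, 0.00077315, 0.00109846,
       0.0001848 ]), 'joint_torque': array([ 2.92582510e-03, -6.12640858e+01, -2.58175707e+01,  6.93416689e-02,
        4.81766928e-02, -5.20304013e-05]), 'eef_pos': array([ 0.23918642, -0.57714261,  0.21405235]), 'orientation': array([ 2.00626574,  0.40035698, -2.00649693]), 'wrist_force': array([-0.91060391, -0.37109469, -1.07070084]), 'torque': array([ 0.0150771 ,  0.0048509 , -0.04387573]), 'finger_gap': 0.09486764048189528}
scene {'fx': 491.21958194627393, 'fy': 491.21958194627393, 'cx': 319.7571366345768, 'cy': 212.24893831509175, 'R': array([[-0.66785113, -0.74408101,  0.01784154],
       [-0.4632089 ,  0.39675185, -0.79248059],
       [ 0.58259109, -0.53752342, -0.60963611]]), 't': array([0.29024683, 0.32230227, 1.25544217])}
top {'fx': 418.8678761330962, 'fy': 418.8678761330962, 'cx': 323.77450300240423, 'cy': 207.0020207560617, 'R': array([[ 0.02405101, -0.99964372, -0.01157507],
       [-0.99809209, -0.02335185, -0.05715663],
       [ 0.05686597,  0.01292766, -0.99829812]]), 't': array([-0.05190603,  0.4966575 ,  1.34403911])}
wrist {'fx': 309.70691628693146, 'fy': 309.70691628693146, 'cx': 320.64308736936573, 'cy': 202.72104429991938, 'R': array([[ 0.3828997 , -0.9237887 , -0.00150326],
       [-0.89429963, -0.37108373,  0.25005008],
       [-0.23155127, -0.09439974, -0.96823174]]), 't': array([-0.62428277, -0.02816415,  0.39153478])}
0.0188
```

View pics/scene0.png

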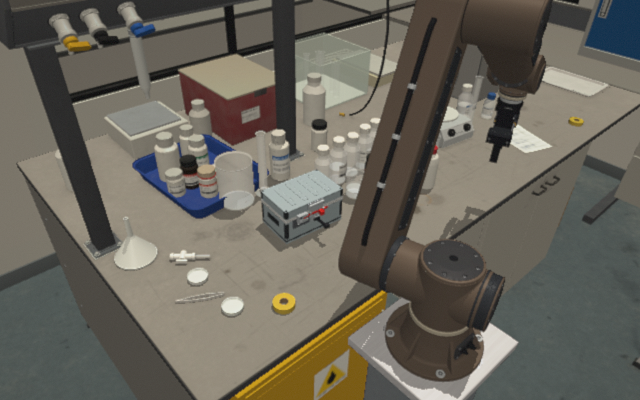

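View pics/top0.png

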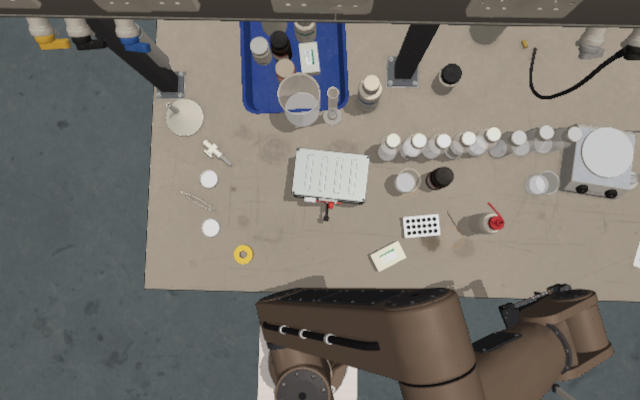

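View pics/wrist0.png

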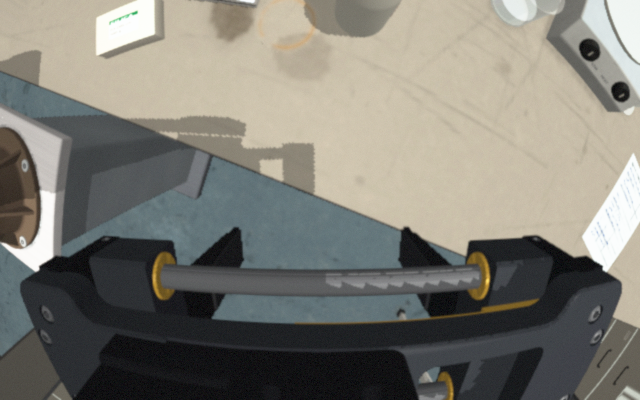

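The scene picture shows the case at about (303,205) with its red tab at (322,212). In the top picture the lid spans about (293–369,148–203), with the red tab and lever near (328,208). The wrist view doesn't show the case yet. Next I'll measure from both views.

```bash
cat > h.py <<'E'
import numpy as np, cv2
from scipy.spatial.transform import Rotation as Ro
def ray(c,u,v,fish=False):
    R=np.array(c["R"]);t=np.array(c["t"])
    if fish:
        d=np.array([u-c["cx"],v-c["cy"]]);r=np.hypot(*d);th=r/c["fx"]
        k=np.array([d[0]/r*np.sin(th),d[1]/r*np.sin(th),np.cos(th)]) if r>0 else np.array([0,0,1.])
    else: k=np.array([(u-c["cx"])/c["fx"],(v-c["cy"])/c["fy"],1.])
    k/=np.linalg.norm(k)
    return -R.T@t, R.T@k
def onz(c,u,v,z,fish=False):
    o,d=ray(c,u,v,fish); return o+d*(z-o[2])/d[2]
def onpl(c,u,v,p,n,fish=False):
    o,d=ray(c,u,v,fish); return o+d*(((p-o)@n)/(d@n))
def tri(rs):
    A=np.zeros((3,3));b=np.zeros(3)
    for o,d in rs:
        P=np.eye(3)-np.outer(d,d);A+=P;b+=P@o
    x=np.linalg.solve(A,b)
    return x,[np.linalg.norm((np.eye(3)-np.outer(d,d))@(x-o)) for o,d in rs]
def proj(c,X,fish=False):
    k=np.array(c["R"])@X+np.array(c["t"])
    if fish:
        th=np.arctan2(np.hypot(k[0],k[1]),k[2]);r=np.hypot(k[0],k[1])
        return np.array([c["cx"]+c["fx"]*th*k[0]/r,c["cy"]+c["fx"]*th*k[1]/r])
    return np.array([c["cx"]+c["fx"]*k[0]/k[2],c["cy"]+c["fy"]*k[1]/k[2]])
def red(im):
    h=cv2.cvtColor(im,cv2.COLOR_BGR2HSV)
    return (((h[...,0]<8)|(h[...,0]>172))&(h[...,1]>130)&(h[...,2]>70)).astype(np.uint8)
E
python3 - <<'E'
from h import *
from rig import arm
for n,(x0,y0,x1,y1) in dict(scene=(240,160,360,245),top=(280,135,385,230)).items():
    im=cv2.imread(f"pics/{n}0.png"); m=red(im)
    _,l,st,ce=cv2.connectedComponentsWithStats(m)
    for i in range(1,len(st)):
        if x0<ce[i][0]<x1 and y0<ce[i][1]<y1: print(n,st[i],ce[i])
    cv2.imwrite(f"pics/{n}0c.png",cv2.resize(im[y0:y1,x0:x1],None,fx=6,fy=6,interpolation=cv2.INTER_CUBIC))
ct=arm.camera_info("top")
for p in [(297,149),(369,155),(365,203),(293,197)]: print(p,onz(ct,*p,.128))
E
```

```text
scene [325 206   3   3   5] [325.8 206.8]
scene [312 208  13   7  43] [319.62790698 211.13953488]
scene [309 214   1   1   1] [309. 214.]
scene [305 217   1   1   1] [305. 217.]
scene [307 216   2   1   2] [307.5 216. ]
top [317 200   1   1   1] [317. 200.]
top [322 201   1   1   1] [322. 201.]
top [324 202   2   1   2] [324.5 202. ]
top [328 202   6   7  30] [330.26666667 204.7       ]
top [337 202   4   2   7] [338.71428571 202.57142857]
(297, 149) [0.66332722 0.04277229 0.128     ]
(369, 155) [ 0.64992667 -0.17288722  0.128     ]
(365, 203) [ 0.50600264 -0.16360542  0.128     ]
(293, 197) [0.51891078 0.0506861  0.128     ]
```

```bash
ls pics
```

```text
scene0.png
scene0c.png
top0.png
top0c.png
wrist0.png
```

View pics/scene0c.png

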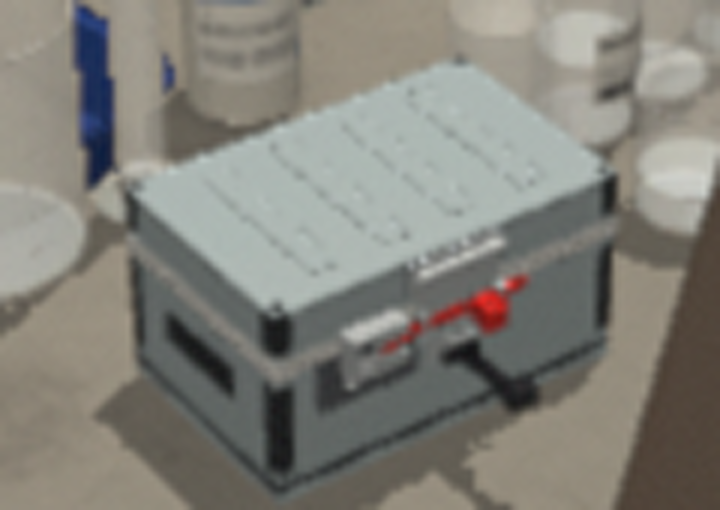

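View pics/top0c.png

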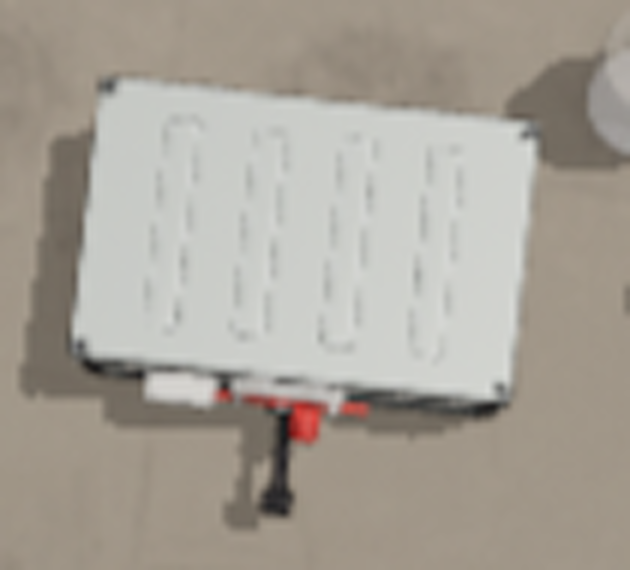

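Run:
```python
from h import *
from rig import arm
cs,ct=arm.camera_info("scene"),arm.camera_info("top")
for n,a,b in [("button",(321.7,211.7),(330.8,205.5)),("grip",(326.7,224.2),(325.8,218.3)),
   ("lidFL",(240+275/6,160+308/6),(292.8,194)),("lidBR",(240+610/6,160+172/6),(369.7,156)),("lidFR?",(240+612/6,160+172/6),(364.2,201.5)),("lidBL",(240+135/6,160+190/6),(297,148.5)),("lidBRback",(240+460/6,160+62/6),(369.7,155.5))]:
    x,e=tri([ray(cs,*a),ray(ct,*b)]); print(n,x.round(4),np.round(e,4))
s=arm.observe(); R=Ro.from_rotvec(s["orientation"]).as_matrix(); print(R.round(3))
yaw=-.06
T=np.array([[0,np.sin(yaw),np.cos(yaw)],[0,-np.cos(yaw),np.sin(yaw)],[-1,0,0]])
# tool x=down ; y = -+case y
cy=np.array([-np.sin(yaw),np.cos(yaw),0])
for sg in (1,-1):
    X=np.array([0,0,-1.]);Y=sg*cy;Z=np.cross(X,Y)
    print(sg,Ro.from_matrix(R.T@np.c_[X,Y,Z]).as_rotvec().round(4))
for p in ((497,215),(440,178)): print(onz(ct,*p,.15))
```

```text
button [ 0.4985 -0.0628  0.0861] [0.0004 0.0004]
grip [ 0.4593 -0.0484  0.0678] [0.0006 0.0006]
lidFL [0.5287 0.0524 0.1272] [0.0011 0.0011]
lidBR [ 0.627  -0.2128  0.0454] [0.046 0.046]
lidFR? [ 0.5111 -0.1614  0.122 ] [0.0003 0.0003]
lidBL [0.6646 0.0417 0.1214] [0.0022 0.0022]
lidBRback [ 0.6503 -0.1763  0.1169] [0.0003 0.0003]
[[-0.     0.383 -0.924]
 [ 0.001 -0.924 -0.383]
 [-1.    -0.001 -0.   ]]
1 [-2.6888e+00 -1.1000e-03  2.0000e-04]
-1 [4.528e-01 1.000e-04 8.000e-04]
[ 0.47852453 -0.54457754  0.15      ]
[ 0.5826926  -0.37898498  0.15      ]
```

Emit:
send_rows:
  moves:
    - [[-0.035,0,0],[0,0,0],0.09]
    - [[-0.035,0,0],[0,0,0],0.09]
    - [[-0.02,0,0],[0,0,0],0.09]
    - [[0,-0.0272,-0.025],[0,0,0],0.09]
    - [[0,-0.0272,-0.025],[0,0,0],0.09]
    - [[0,-0.0272,-0.025],[0,0,0],0.09]
    - [[0,-0.0272,-0.025],[0,0,0],0.09]
    - [[0,-0.0272,-0.025],[0,0,0],0.09]
    - [[0,-0.0272,-0.025],[0,0,0],0.09]
    - [[0,-0.0272,-0.025],[0,0,0],0.09]
    - [[0,-0.0272,-0.025],[0,0,0],0.09]
    - [[0,-0.0272,-0.025],[0,0,0],0.09]

```text
clock: 1.15
eef_pos: [0.3535, -0.2634, 0.3046]
orientation: [2.006, 0.399, -2.006]
wrist_force: [0.2, -0.7, 0.9]
finger_gap: 0.0904
```

Emit:
send_rows:
  moves:
    - [[0,-0.0272,-0.025],[0,0,0],0.09]
    - [[0,-0.0272,-0.025],[0,0,0],0.09]
    - [[0,-0.0272,-0.025],[0,0,0],0.09]
    - [[0,-0.0272,-0.025],[0,0,0],0.09]
    - [[0,-0.0272,-0.025],[0,0,0],0.09]
    - [[0,-0.0272,-0.025],[0,0,0],0.06]
    - [[0,0,0],[0.1132,0,0],0.06]
    - [[0,0,0],[0.1132,0,0],0.06]
    - [[0,0,0],[0.1132,0,0],0.06]
    - [[0,0,0],[0.1132,0,0],0.06]
    - [[0,0,0],[0,0,0],0.06]

```text
clock: 2.07
eef_pos: [0.4294, -0.0567, 0.3045]
orientation: [-2.188, 0.071, 2.189]
wrist_force: [-0.8, 0.6, 0.3]
finger_gap: 0.0613
```

Run:
```python
from h import *
from rig import arm
s=arm.observe(); print(s["clock"],s["eef_pos"],s["joints"].round(3),s["wrist_force"]); print(Ro.from_rotvec(s["orientation"]).as_matrix().round(3))
c=arm.camera_info("wrist"); im=arm.capture("wrist"); cv2.imwrite("pics/w1.png",im[:,:,::-1])
print(-c["R"].T@c["t"],c["R"].round(3)); np.savez("w1",R=c["R"],t=c["t"])
```

```text
2.0667 [ 0.42944037 -0.0567396   0.30452377] [-0.284  0.117  1.863 -0.     1.162  1.352] [-0.84309971  0.55610411  0.29570696]
[[-0.    -0.065 -0.998]
 [-0.    -0.998  0.065]
 [-1.     0.     0.   ]]
[ 0.49994476 -0.06095218  0.47548475] [[-0.065 -0.998 -0.001]
 [-0.966  0.062  0.251]
 [-0.25   0.017 -0.968]]
```

View pics/w1.png

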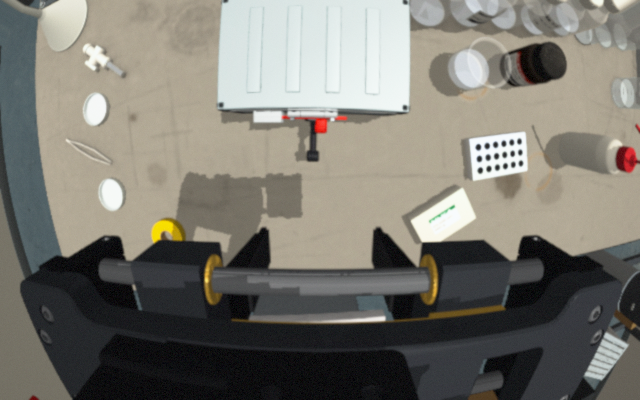

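The wrist view shows the lid front edge at (219,107)–(409,111), the red button at about (320,126) and the grip at about (313,155). I'll refine these by triangulating with the other views.

Run:
```python
from h import *
from rig import arm
im=cv2.imread("pics/w1.png"); x0,y0,x1,y1=210,90,420,170
cv2.imwrite("pics/w1c.png",cv2.resize(im[100:170,240:360],None,fx=6,fy=6,interpolation=cv2.INTER_CUBIC))
c=arm.camera_info("wrist")
g=cv2.cvtColor(im,cv2.COLOR_BGR2GRAY)
for p in [(221,1),(408,1),(219,107),(409,111)]: print(p,onz(c,*p,.128,True).round(4))
b=onz(c,320,126,.09,True);gr=onz(c,313,155,.066,True);print(b,gr)
cs,ct=arm.camera_info("scene"),arm.camera_info("top")
print("btn",tri([ray(cs,321.7,211.7),ray(ct,330.8,205.5),ray(c,320,126,True)]))
print("grip",tri([ray(cs,326.7,224.2),ray(ct,325.8,218.3),ray(c,313,155,True)]))
```

```text
(221, 1) [0.6614 0.0476 0.128 ]
(408, 1) [ 0.6466 -0.1708  0.128 ]
(219, 107) [0.53   0.0546 0.128 ]
(409, 111) [ 0.5119 -0.1616  0.128 ]
[ 0.49786267 -0.05942098  0.09      ] [ 0.45986626 -0.04786353  0.066     ]
btn (array([ 0.49787455, -0.06133657,  0.0872633 ]), [np.float64(0.001100517327044426), np.float64(0.001408240858683777), np.float64(0.0019239700321019484)])
grip (array([ 0.45955386, -0.04825164,  0.06762926]), [np.float64(0.000869240697196926), np.float64(0.00032598550789242125), np.float64(0.0005791230075582074)])
```

View pics/w1c.png

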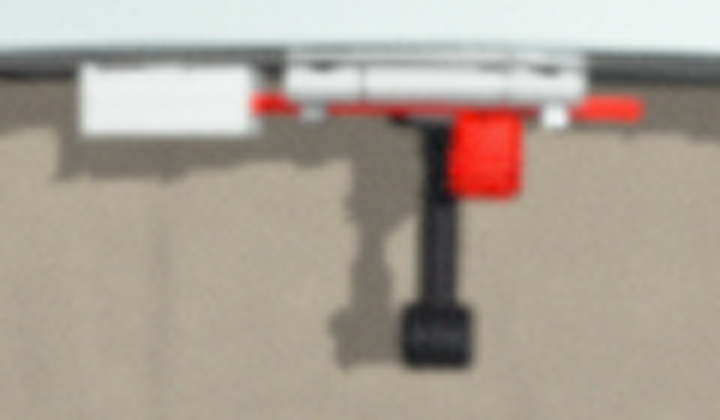

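Measurements:
- Button middle is at about (0.498,-0.060) and the grip at (0.4595,-0.048,0.067). The case yaw is about -0.07.
- The gap from the button to the strike is about 39 mm. If the gap at the stop is about 21 mm, the stop is roughly 17–18 mm away. That's only an estimate, so I'll find it by feel.

Now I'll move above the button.

Emit:
send_rows:
  moves:
    - [[0,-0.0008,-0.03],[0,0,0],0.034]
    - [[0,-0.0008,-0.03],[0,0,0],0.034]
    - [[0.035,0,0],[0,0,0],0.034]
    - [[0.035,0,0],[0,0,0],0.034]
    - [[0.035,0,0],[0,0,0],0.034]
    - [[0.035,0,0],[0,0,0],0.034]
    - [[0.034,0,0],[-0.005,0,0],0.034]
    - [[0,0,0],[0,0,0],0.034]
    - [[0,0,0],[0,0,0],0.034]

```text
clock: 2.87
eef_pos: [0.4891, -0.059, 0.1302]
orientation: [-2.191, 0.057, 2.198]
wrist_force: [0.2, -0.0, 0.0]
finger_gap: 0.0338
```

Run:
```python
from h import *
from rig import arm
s=arm.observe(); print(s["clock"],s["eef_pos"],s["wrist_force"],s["finger_gap"])
c=arm.camera_info("wrist"); im=arm.capture("wrist"); cv2.imwrite("pics/w2.png",im[:,:,::-1])
im=im[:,:,::-1]; m=red(im); _,l,st,ce=cv2.connectedComponentsWithStats(m)
for i in range(1,len(st)):
    if st[i][4]>40: print(st[i],ce[i])
print(-c["R"].T@c["t"]); np.savez("w2",**c)
cv2.imwrite("pics/w2c.png",cv2.resize(im[160:340,200:440],None,fx=3,fy=3,interpolation=cv2.INTER_CUBIC))
```

```text
2.8667 [ 0.48913243 -0.05895596  0.13018353] [ 0.24206845 -0.0003888   0.0030566 ] 0.03381783868670969
[605  86   7  34  51] [608.17647059  98.43137255]
[356 198  13   5  53] [361.94339623 200.0754717 ]
[313 210  21  17 335] [323.14925373 217.71940299]
[ 0.56015267 -0.06243902  0.30094109]
```

View pics/w2.png

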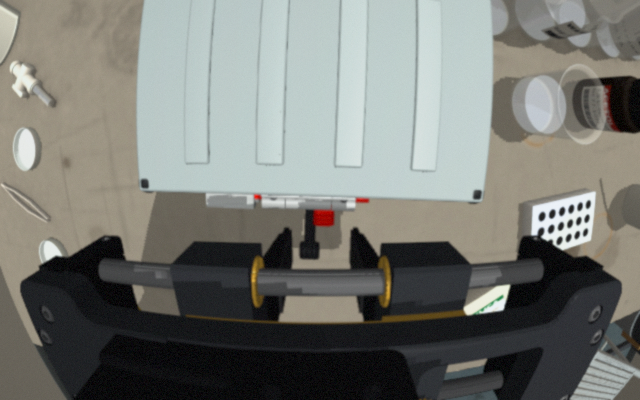

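View pics/w2c.png

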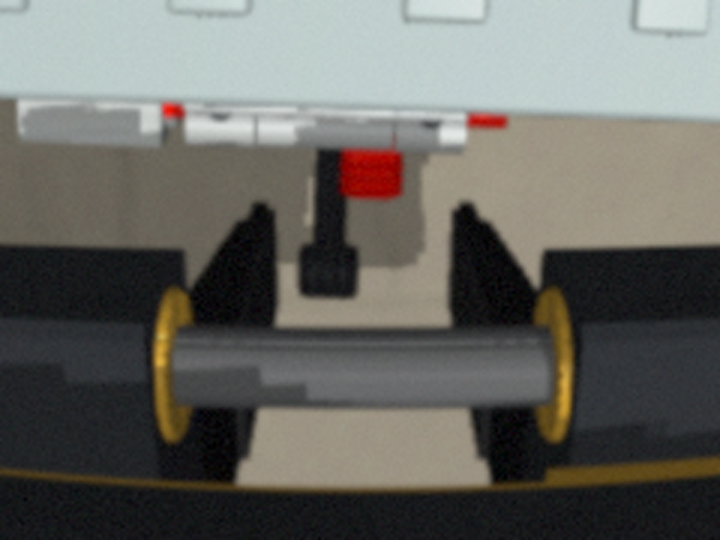

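Run:
```python
from h import *
c=dict(np.load("w2.npz"))
im=cv2.imread("pics/w2.png")
a=onz(c,145.5,188.5,.126,True);b=onz(c,476.5,199.5,.126,True)
print(a,b,(a-b)[0]/(a-b)[1],np.linalg.norm(a-b))
for p in [(313.3,226),(334,226),(323.6,226)]: print(onz(c,*p,.0975,True).round(4))
for u in (254,314): pass
print("strike R",onz(c,254,202,.103,True).round(4), "lever", onz(c,310,230,.07,True).round(4), "grip front",onz(c,309.5,259,.066,True).round(4))
cv2.imwrite("pics/w2d.png",cv2.resize(im[180:250,130:490],None,fx=2.2,fy=2.2,interpolation=cv2.INTER_CUBIC))
```

```text
[0.52982574 0.05294564 0.126     ] [ 0.51135133 -0.15899935  0.126     ] 0.087166035109741 0.21274863647788533
[ 0.4905 -0.0534  0.0975]
[ 0.4898 -0.0678  0.0975]
[ 0.4902 -0.0606  0.0975]
strike R [ 0.5112 -0.0149  0.103 ] lever [ 0.4779 -0.0494  0.07  ] grip front [ 0.4508 -0.0471  0.066 ]
```

View pics/w2d.png

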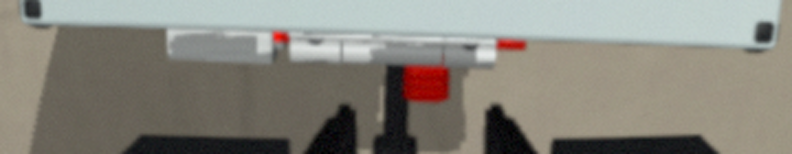

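Emit:
send_rows:
  moves:
    - [[0.018,0,-0.003],[0.022,0,0],0.034]
    - [[0.018,0,0],[0,0,0],0.034]
    - [[0.018,0,0],[0,0,0],0.034]
    - [[0,0,0],[0,0,0],0.034]
    - [[0,0,0],[0,0,0],0.024]
    - [[0,0,0],[0,0,0],0.02]
    - [[0,0,0],[0,0,0],0.018]
    - [[0,0,0],[0,0,0],0.016]

```text
clock: 3.58
eef_pos: [0.4931, -0.0593, 0.0779]
orientation: [-2.185, 0.084, 2.18]
wrist_force: [0.4, -2.1, 1.7]
finger_gap: 0.0177
```

Emit:
send_rows:
  moves:
    - [[0,0,0],[0,0,0],0.014]
    - [[0,0,0],[0,0,0],0.012]
    - [[0,0,0],[0,0,0],0.01]
    - [[0,0,0],[0,0,0],0.01]

```text
clock: 3.92
eef_pos: [0.4931, -0.0594, 0.0773]
orientation: [-2.184, 0.085, 2.18]
wrist_force: [-0.6, -2.2, 8.0]
finger_gap: 0.0135
```

Run:
```python
from h import *
from rig import arm
s=arm.observe(); print(s["clock"],s["eef_pos"],s["wrist_force"],s["finger_gap"],s["orientation"])
im=arm.capture("wrist")[:,:,::-1]; cv2.imwrite("pics/w3c.png",cv2.resize(im[160:340,200:440],None,fx=3,fy=3,interpolation=cv2.INTER_CUBIC))
```

```text
3.9167 [ 0.49307364 -0.05939623  0.07734405] [-0.57383076 -2.16201897  8.03401965] 0.013513335234899967 [-2.18411719  0.08481067  2.18049126]
```

View pics/w3c.png

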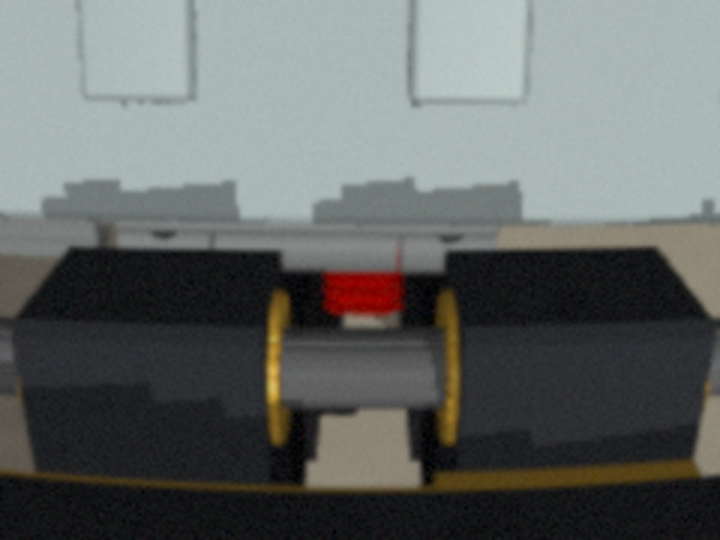

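Pinched: the finger gap is 13.5 mm and the image shows the red button between the fingers. There are 8 N upward, so I'll relieve that a little while starting the slide.

Emit:
send_rows:
  moves:
    - [[-0.001,0,0],[0,0,0],0.01]
    - [[0,-0.0005,0],[0,0,0],0.01]
    - [[0,-0.0005,0],[0,0,0],0.01]
    - [[0,-0.001,0],[0,0,0],0.01]
    - [[0,-0.001,0],[0,0,0],0.01]
    - [[0,0,0],[0,0,0],0.01]

```text
clock: 4.47
eef_pos: [0.4932, -0.0561, 0.0777]
orientation: [-2.183, 0.084, 2.181]
wrist_force: [4.8, -1.2, -0.5]
finger_gap: 0.0137
```

Emit:
send_rows:
  moves:
    - [[0,-0.001,0],[0,0,0],0.01]
    - [[0,-0.001,0],[0,0,0],0.01]
    - [[0,-0.001,0],[0,0,0],0.01]
    - [[0,-0.0005,0],[0,0,0],0.01]
    - [[0,0,0],[0,0,0],0.01]

```text
clock: 4.88
eef_pos: [0.4935, -0.0526, 0.0777]
orientation: [-2.183, 0.084, 2.181]
wrist_force: [4.4, -1.7, 0.3]
finger_gap: 0.0137
```

Emit:
send_rows:
  moves:
    - [[0,-0.0005,0],[0,0,0],0.01]
    - [[0,-0.0005,0],[0,0,0],0.01]
    - [[0,-0.0005,0],[0,0,0],0.01]
    - [[0,0,0],[0,0,0],0.01]

```text
clock: 5.22
eef_pos: [0.4937, -0.0512, 0.0777]
orientation: [-2.184, 0.084, 2.181]
wrist_force: [4.2, -2.6, 0.2]
finger_gap: 0.0137
```

Emit:
send_rows:
  moves:
    - [[0,-0.0005,0],[0,0,0],0.01]
    - [[0,-0.0005,0],[0,0,0],0.01]
    - [[0,-0.0005,0],[0,0,0],0.01]
    - [[0,0,0],[0,0,0],0.01]

```text
clock: 5.55
eef_pos: [0.4938, -0.0497, 0.0777]
orientation: [-2.184, 0.084, 2.181]
wrist_force: [4.8, -2.5, -0.3]
finger_gap: 0.0138
```

Emit:
send_rows:
  moves:
    - [[0,-0.0005,0],[0,0,0],0.01]
    - [[0,-0.0005,0],[0,0,0],0.01]
    - [[0,-0.0005,0],[0,0,0],0.01]
    - [[0,-0.0005,0],[0,0,0],0.01]
    - [[0,0,0],[0,0,0],0.01]

```text
clock: 5.97
eef_pos: [0.4939, -0.0477, 0.0777]
orientation: [-2.184, 0.084, 2.181]
wrist_force: [4.6, -2.6, -0.2]
finger_gap: 0.014
```

Emit:
send_rows:
  moves:
    - [[0,-0.0005,0],[0,0,0],0.01]
    - [[0,-0.0005,0],[0,0,0],0.01]
    - [[0,-0.0005,0],[0,0,0],0.01]
    - [[0,0,0],[0,0,0],0.01]

```text
clock: 6.3
eef_pos: [0.4941, -0.0462, 0.0777]
orientation: [-2.184, 0.084, 2.181]
wrist_force: [4.6, -2.3, -0.3]
finger_gap: 0.0138
```

Emit:
send_rows:
  moves:
    - [[0,-0.0005,0],[0,0,0],0.01]
    - [[0,-0.0005,0],[0,0,0],0.01]
    - [[0,-0.0005,0],[0,0,0],0.01]
    - [[0,0,0],[0,0,0],0.01]

```text
clock: 6.63
eef_pos: [0.4942, -0.0447, 0.0777]
orientation: [-2.184, 0.084, 2.181]
wrist_force: [5.5, -2.0, -1.1]
finger_gap: 0.0135
```

Emit:
send_rows:
  moves:
    - [[0,-0.0005,0],[0,0,0],0.01]
    - [[0,-0.0005,0],[0,0,0],0.01]
    - [[0,-0.0003,0],[0,0,0],0.01]
    - [[0,0,0],[0,0,0],0.01]

```text
clock: 6.97
eef_pos: [0.4943, -0.0434, 0.0777]
orientation: [-2.184, 0.084, 2.181]
wrist_force: [5.6, -2.8, -1.0]
finger_gap: 0.0136
```

Emit:
send_rows:
  moves:
    - [[0,-0.0005,0],[0,0,0],0.01]
    - [[0,-0.0005,0],[0,0,0],0.01]
    - [[0,0,0],[0,0,0],0.01]

```text
clock: 7.22
eef_pos: [0.4944, -0.0426, 0.0777]
orientation: [-2.184, 0.084, 2.181]
wrist_force: [5.3, -4.9, 0.0]
finger_gap: 0.014
```

Emit:
send_rows:
  moves:
    - [[0,-0.0005,0],[0,0,0],0.01]
    - [[0,0,0],[0,0,0],0.01]
    - [[0,0,0],[0,0,0],0.01]

```text
clock: 7.47
eef_pos: [0.4944, -0.0425, 0.0778]
orientation: [-2.184, 0.085, 2.181]
wrist_force: [3.4, -8.5, -0.2]
finger_gap: 0.0136
```

The tab has stalled on its stop: it moved only 0.1 mm while the force rose to 8.5 N, at about 17 mm of travel, which matches the estimate. I'll unload, release, and rise.

Emit:
send_rows:
  moves:
    - [[0,0.0005,0],[0,0,0],0.012]
    - [[0,0,0],[0,0,0],0.024]
    - [[0,0,0],[0,0,0],0.024]
    - [[0,0,0],[0,0,0],0.024]
    - [[-0.015,0,0],[0,0,0],0.024]
    - [[-0.025,0,0],[0,0,0],0.024]
    - [[-0.025,0,0.01],[0,0,0],0.034]
    - [[0,0,0.025],[0,0,0],0.034]
    - [[0,0,0],[0,0,0],0.034]
    - [[0,0,0],[0,0,0],0.034]

```text
clock: 8.3
eef_pos: [0.4581, -0.0394, 0.1429]
orientation: [-2.182, 0.084, 2.182]
wrist_force: [0.8, 1.1, 1.4]
finger_gap: 0.0337
```

Run:
```python
from h import *
from rig import arm
s=arm.observe(); print(s["clock"],s["eef_pos"],s["wrist_force"],s["finger_gap"],Ro.from_rotvec(s["orientation"]).as_matrix().round(4))
c=arm.camera_info("wrist"); im=arm.capture("wrist")[:,:,::-1]; cv2.imwrite("pics/w4.png",im); np.savez("w4",**c)
cv2.imwrite("pics/w4c.png",cv2.resize(im[160:340,200:440],None,fx=3,fy=3,interpolation=cv2.INTER_CUBIC))
```

```text
8.3 [ 0.45808258 -0.03940756  0.14286666] [0.79322175 1.0738309  1.42193256] 0.033677461768135325 [[-3.00e-04 -7.69e-02 -9.97e-01]
 [ 1.00e-04 -9.97e-01  7.69e-02]
 [-1.00e+00 -0.00e+00  3.00e-04]]
```

View pics/w4c.png

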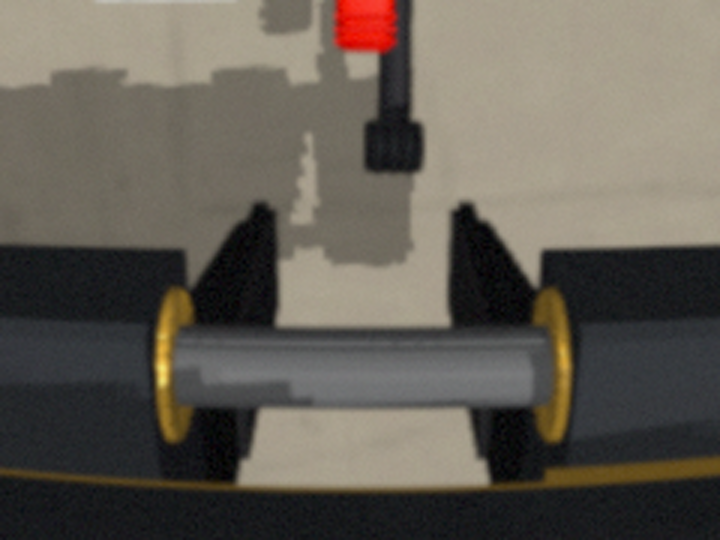

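Run:
```python
from h import *
from rig import arm
w1=arm.camera_info("wrist"); w1.update(dict(np.load("w1.npz")))
w2,w4=dict(np.load("w2.npz")),dict(np.load("w4.npz"))
px=[(w1,312.8,155.9),(w2,309.5,250.3),(w4,331.3,208.7)]
print(tri([ray(c,u,v,True) for c,u,v in px]))
for c,u,v in px: print(onz(c,u,v,.066,True).round(4))
x=np.array(arm.observe()["eef_pos"]);R=Ro.from_rotvec(arm.observe()["orientation"]).as_matrix()
g=tri([ray(c,u,v,True) for c,u,v in px])[0]
print("tool shift to grasp", (R.T@(np.array([g[0],g[1],.066])-x)).round(4))
```

```text
(array([ 0.45879068, -0.04769313,  0.06620716]), [np.float64(7.078401363915353e-05), np.float64(4.9709841820025785e-05), np.float64(0.00011482799202582245)])
[ 0.4587 -0.0476  0.066 ]
[ 0.4587 -0.0476  0.066 ]
[ 0.4588 -0.0478  0.066 ]
tool shift to grasp [ 0.0766  0.0081 -0.0005]
```

The three wrist views agree on the grip at (0.4588,-0.0477,0.0662), to within 0.2 mm. The 66 mm height matches the text. Descending and pinching.

Emit:
send_rows:
  moves:
    - [[0,0.008,-0.0005],[0.006,0,0],0.036]
    - [[0.03,0,0],[0,0,0],0.036]
    - [[0.03,0,0],[0,0,0],0.036]
    - [[0.025,0,0],[0,0,0],0.036]
    - [[0.0106,0,0],[0,0,0],0.036]
    - [[0,0,0],[0,0,0],0.03]
    - [[0,0,0],[0,0,0],0.024]
    - [[0,0,0],[0,0,0],0.02]
    - [[0,0,0],[0,0,0],0.016]
    - [[0,0,0],[0,0,0],0.014]
    - [[0,0,0],[0,0,0],0.012]
    - [[0,0,0],[0,0,0],0.012]

```text
clock: 9.35
eef_pos: [0.4593, -0.0478, 0.0476]
orientation: [-2.181, 0.091, 2.177]
wrist_force: [0.4, -0.8, 1.8]
finger_gap: 0.0157
```

Run:
```python
from h import *
from rig import arm
s=arm.observe(); print(s["clock"],s["eef_pos"],s["wrist_force"],s["finger_gap"],Ro.from_rotvec(s["orientation"]).as_matrix().round(4))
im=arm.capture("wrist")[:,:,::-1]
cv2.imwrite("pics/w5c.png",cv2.resize(im[140:340,180:460],None,fx=2.5,fy=2.5,interpolation=cv2.INTER_CUBIC))
# plan latch swing, in plane (ahead a, z)
R0=np.hypot(54,52);a0=np.arctan2(-52,54)
for th in np.arange(0,1.61,.1): print(round(th,1),(6+R0*np.cos(a0+th)).round(1),(118+R0*np.sin(a0+th)).round(1))
```

```text
9.35 [ 0.45930302 -0.04782545  0.04761457] [ 0.41692506 -0.78930844  1.8049795 ] 0.015748612337774946 [[ 1.700e-03 -8.290e-02 -9.966e-01]
 [-5.000e-04 -9.966e-01  8.290e-02]
 [-1.000e+00  4.000e-04 -1.700e-03]]
0.0 60.0 66.0
0.1 64.9 71.7
0.2 69.3 77.8
0.3 73.0 84.3
0.4 76.0 91.1
0.5 78.3 98.3
0.6 79.9 105.6
0.7 80.8 113.0
0.8 80.9 120.5
0.9 80.3 128.0
1.0 78.9 135.3
1.1 76.8 142.5
1.2 74.0 149.5
1.3 70.5 156.1
1.4 66.4 162.4
1.5 61.7 168.2
1.6 56.4 173.5
```

View pics/w5c.png

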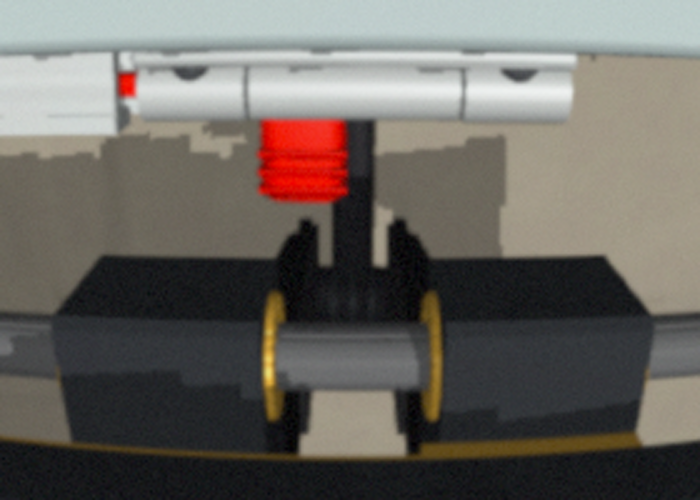

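The roller is pinched with a 15.7 mm gap, and the image shows it between the fingers. First a small test swing.

Emit:
send_rows:
  moves:
    - [[-0.0014,0,0.0013],[0,0,0],0.012]
    - [[-0.0014,0,0.0013],[0,0,0],0.012]
    - [[-0.0007,0,0.0006],[0,0,0],0.012]
    - [[0,0,0],[0,0,0],0.012]

```text
clock: 9.73
eef_pos: [0.4562, -0.0476, 0.0509]
orientation: [-2.181, 0.091, 2.177]
wrist_force: [4.4, -0.2, 1.6]
finger_gap: 0.0155
```

Emit:
send_rows:
  moves:
    - [[-0.0023,0,0.0019],[0,0,0],0.012]
    - [[-0.003,0,0.0022],[0,0,0],0.012]
    - [[-0.0031,0,0.0022],[0,0,0],0.012]
    - [[0,0,0],[0,0,0],0.012]

```text
clock: 10.07
eef_pos: [0.4493, -0.0469, 0.0594]
orientation: [-2.18, 0.091, 2.178]
wrist_force: [3.8, -1.1, 0.9]
finger_gap: 0.0159
```

Free: 12 mm up at only about 2 N. Continuing the arc.

Emit:
send_rows:
  moves:
    - [[-0.0065,0,0.0037],[0,0,0],0.012]
    - [[-0.0068,0,0.003],[0,0,0],0.012]
    - [[-0.0072,0,0.0023],[0,0,0],0.012]
    - [[-0.0073,0,0.0016],[0,0,0],0.012]
    - [[-0.0074,0,0.0009],[0,0,0],0.012]
    - [[-0.0075,0,0.0001],[0,0,0],0.012]
    - [[-0.0075,0,-0.0006],[0,0,0],0.012]
    - [[-0.0073,0,-0.0014],[0,0,0],0.012]
    - [[0,0,0],[0,0,0],0.012]

```text
clock: 10.82
eef_pos: [0.4397, -0.0461, 0.1177]
orientation: [-2.179, 0.091, 2.179]
wrist_force: [-1.1, 0.7, -1.0]
finger_gap: 0.0154
```

Emit:
send_rows:
  moves:
    - [[-0.0072,0,-0.0021],[0,0,0],0.012]
    - [[-0.007,0,-0.0028],[0,0,0],0.012]
    - [[-0.0066,0,-0.0035],[0,0,0],0.012]
    - [[-0.0063,0,-0.0041],[0,0,0],0.012]
    - [[-0.0058,0,-0.0047],[0,0,0],0.012]
    - [[0,0,0],[0,0,0],0.012]
    - [[0,0,0],[0,0,0],0.012]

```text
clock: 11.4
eef_pos: [0.4541, -0.0471, 0.1493]
orientation: [-2.172, 0.089, 2.186]
wrist_force: [-15.3, -1.1, 3.4]
finger_gap: 0.0158
```

Run:
```python
from h import *
from rig import arm
s=arm.observe(); print(s["clock"],s["eef_pos"],s["wrist_force"],s["finger_gap"])
im=arm.capture("scene")[:,:,::-1]
cv2.imwrite("pics/s6c.png",cv2.resize(im[120:280,220:380],None,fx=3.5,fy=3.5,interpolation=cv2.INTER_CUBIC))
r=np.hypot(196.4,81.5);a=np.arctan2(81.5,196.4)
p=[(r*np.cos(a+t),r*np.sin(a+t)) for t in np.arange(0,1.15,.05)]
for i in range(len(p)-1): print(round(.05*(i+1),2),np.round([-(p[i+1][1]-p[i][1])/1e3,(p[i+1][0]-p[i][0])/1e3],4))
```

```text
11.4 [ 0.45411486 -0.04714723  0.14934366] [-15.31010367  -1.09408437   3.41485666] 0.015804777080679726
0.05 [-0.0097 -0.0043]
0.1 [-0.0095 -0.0048]
0.15 [-0.0092 -0.0053]
0.2 [-0.009  -0.0057]
0.25 [-0.0087 -0.0062]
0.3 [-0.0083 -0.0066]
0.35 [-0.008 -0.007]
0.4 [-0.0076 -0.0074]
0.45 [-0.0073 -0.0078]
0.5 [-0.0069 -0.0081]
0.55 [-0.0065 -0.0084]
0.6 [-0.006  -0.0088]
0.65 [-0.0056 -0.009 ]
0.7 [-0.0051 -0.0093]
0.75 [-0.0046 -0.0096]
0.8 [-0.0042 -0.0098]
0.85 [-0.0037 -0.01  ]
0.9 [-0.0032 -0.0101]
0.95 [-0.0027 -0.0103]
1.0 [-0.0021 -0.0104]
1.05 [-0.0016 -0.0105]
1.1 [-0.0011 -0.0106]
```

View pics/s6c.png

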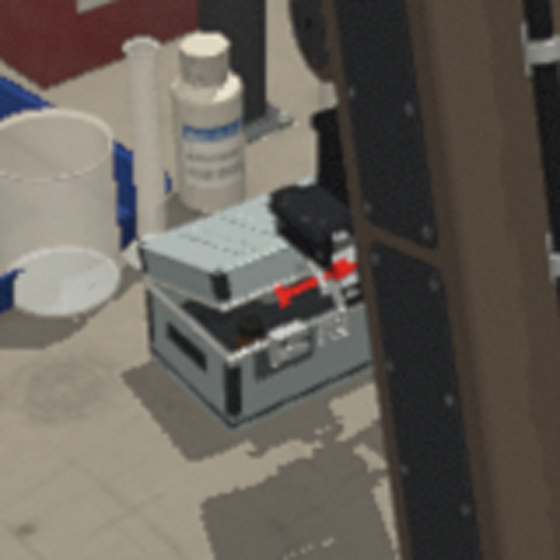

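Each scene pixel supports it: the lid has already risen to about 0.33 rad. The latch went through its collinear point (about 0.94 rad) and folded back to about 0.5. To keep the lever near collinear in light tension, I'll lead the grip on a circle about the hinge. Working out the rows now.

Run:
```python
import numpy as np
cur=np.array([204.7-3,76]); R=221.5
pts=[cur]
tgt0=R*np.array([np.cos(.506),np.sin(.506)])
for f in (1/3,2/3,1): pts.append(cur+(tgt0-cur)*f)
for a in np.arange(.556,1.30,.05): pts.append(R*np.array([np.cos(a),np.sin(a)]))
d=np.diff(pts,axis=0)
for i,v in enumerate(d): print(i,np.round([-v[1]/1e3,0,v[0]/1e3],4).tolist(),np.round(pts[i+1],1))
```

```text
0 [-0.0105, 0.0, -0.0027] [199.   86.5]
1 [-0.0105, 0.0, -0.0027] [196.4  96.9]
2 [-0.0105, 0.0, -0.0027] [193.7 107.4]
3 [-0.0095, 0.0, -0.0056] [188.1 116.9]
4 [-0.0093, 0.0, -0.0061] [182.1 126.2]
5 [-0.0089, 0.0, -0.0065] [175.5 135.1]
6 [-0.0086, 0.0, -0.007] [168.6 143.7]
7 [-0.0082, 0.0, -0.0074] [161.2 152. ]
8 [-0.0079, 0.0, -0.0078] [153.4 159.8]
9 [-0.0075, 0.0, -0.0082] [145.2 167.3]
10 [-0.007, 0.0, -0.0085] [136.6 174.3]
11 [-0.0066, 0.0, -0.0089] [127.8 180.9]
12 [-0.0062, 0.0, -0.0092] [118.6 187.1]
13 [-0.0057, 0.0, -0.0095] [109.1 192.8]
14 [-0.0052, 0.0, -0.0098] [ 99.3 198. ]
15 [-0.0047, 0.0, -0.01] [ 89.3 202.7]
16 [-0.0042, 0.0, -0.0102] [ 79.  206.9]
17 [-0.0037, 0.0, -0.0104] [ 68.6 210.6]
```

Emit:
send_rows:
  moves:
    - [[-0.0105,0,-0.0027],[0,0,0],0.012]
    - [[-0.0105,0,-0.0027],[0,0,0],0.012]
    - [[-0.0105,0,-0.0027],[0,0,0],0.012]
    - [[0,0,0],[0,0,0],0.012]

```text
clock: 11.78
eef_pos: [0.4659, -0.0484, 0.1824]
orientation: [-2.181, 0.091, 2.177]
wrist_force: [1.5, -0.2, -2.2]
finger_gap: 0.0157
```

Run:
```python
from h import *
from rig import arm
s=arm.observe(); p=s["eef_pos"];print(s["clock"],p,s["wrist_force"],s["finger_gap"],s["torque"])
im=arm.capture("scene")[:,:,::-1]; cv2.imwrite("pics/s7c.png",cv2.resize(im[100:260,220:380],None,fx=3.5,fy=3.5,interpolation=cv2.INTER_CUBIC))
im=arm.capture("wrist")[:,:,::-1]; cv2.imwrite("pics/w7.png",im)
```

```text
11.7833 [ 0.46589227 -0.04835311  0.18239469] [ 1.46719158 -0.17795672 -2.18861006] 0.01568914484153342 [-0.11649616 -0.2390584   0.02392066]
```

View pics/s7c.png

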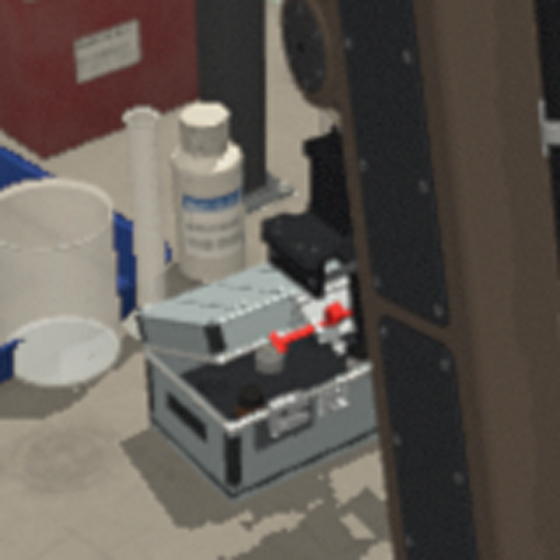

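View pics/w7.png

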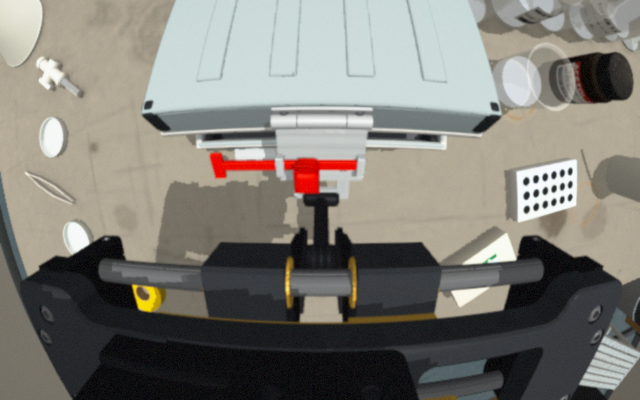

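The lid is rising with low force (2.6 N) and everything is clear. Continuing.

Emit:
send_rows:
  moves:
    - [[-0.0095,0,-0.0056],[0,0,0],0.012]
    - [[-0.0093,0,-0.0061],[0,0,0],0.012]
    - [[-0.0089,0,-0.0065],[0,0,0],0.012]
    - [[-0.0086,0,-0.007],[0,0,0],0.012]
    - [[-0.0082,0,-0.0074],[0,0,0],0.012]
    - [[-0.0079,0,-0.0078],[0,0,0],0.012]
    - [[0,0,0],[0,0,0],0.012]

```text
clock: 12.47
eef_pos: [0.5056, -0.0517, 0.2335]
orientation: [-2.179, 0.091, 2.18]
wrist_force: [-0.5, -2.2, -1.0]
finger_gap: 0.0153
```

Emit:
send_rows:
  moves:
    - [[-0.0075,0,-0.0082],[0,0,0],0.012]
    - [[-0.007,0,-0.0085],[0,0,0],0.012]
    - [[-0.0066,0,-0.0089],[0,0,0],0.012]
    - [[-0.0062,0,-0.0092],[0,0,0],0.012]
    - [[-0.0057,0,-0.0095],[0,0,0],0.012]
    - [[-0.0052,0,-0.0098],[0,0,0],0.012]
    - [[0,0,0],[0,0,0],0.012]

```text
clock: 13.05
eef_pos: [0.5596, -0.0564, 0.2711]
orientation: [-2.179, 0.091, 2.18]
wrist_force: [-1.4, -3.0, 0.4]
finger_gap: 0.0154
```

Run:
```python
from h import *
from rig import arm
s=arm.observe(); p=s["eef_pos"];print(s["clock"],p,s["wrist_force"],s["finger_gap"],s["torque"])
im=arm.capture("scene")[:,:,::-1]; cv2.imwrite("pics/s8c.png",cv2.resize(im[60:260,200:400],None,fx=2.8,fy=2.8,interpolation=cv2.INTER_CUBIC))
im=arm.capture("wrist")[:,:,::-1]; cv2.imwrite("pics/w8.png",im)
```

```text
13.05 [ 0.55963177 -0.05639719  0.27113368] [-1.40319867 -2.99881099  0.40762023] 0.015401658886898349 [-0.48287894  0.43836041 -0.00122525]
```

View pics/s8c.png

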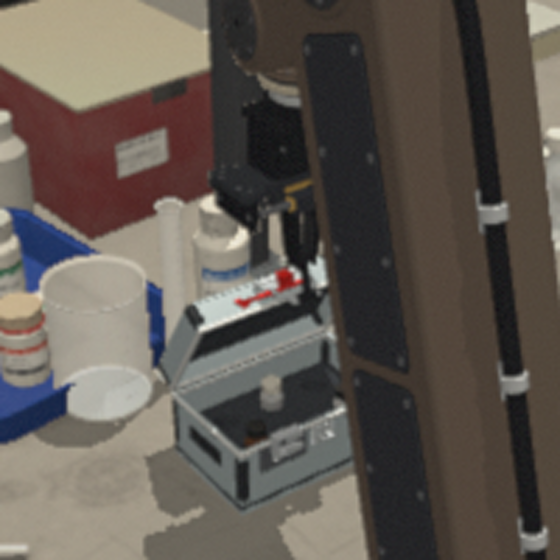

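View pics/w8.png

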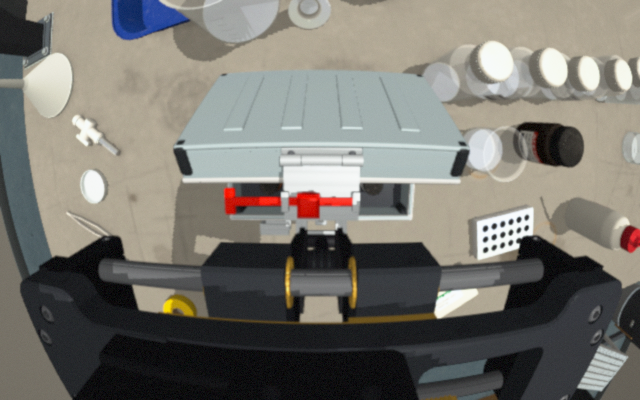

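Emit:
send_rows:
  moves:
    - [[-0.0047,0,-0.01],[0,0,0],0.012]
    - [[-0.0042,0,-0.0102],[0,0,0],0.012]
    - [[-0.0037,0,-0.0104],[0,0,0],0.012]
    - [[0,0,0],[0,0,0],0.012]
    - [[0,0,0],[0,0,0],0.012]

```text
clock: 13.57
eef_pos: [0.5892, -0.0589, 0.2832]
orientation: [-2.179, 0.091, 2.18]
wrist_force: [1.2, -5.1, -2.8]
finger_gap: 0.0155
```

Run:
```python
from h import *
from rig import arm
s=arm.observe(); p=s["eef_pos"];print(s["clock"],p,s["wrist_force"],s["finger_gap"])
im=arm.capture("scene")[:,:,::-1]; cv2.imwrite("pics/s9c.png",cv2.resize(im[60:260,200:400],None,fx=2.8,fy=2.8,interpolation=cv2.INTER_CUBIC))
c=arm.camera_info("wrist"); np.savez("w9",**c); im=arm.capture("wrist")[:,:,::-1]; cv2.imwrite("pics/w9.png",im)
```

```text
13.5667 [ 0.58923347 -0.05886181  0.28317457] [ 1.15703341 -5.05117796 -2.83849921] 0.015526831282455808
```

View pics/s9c.png

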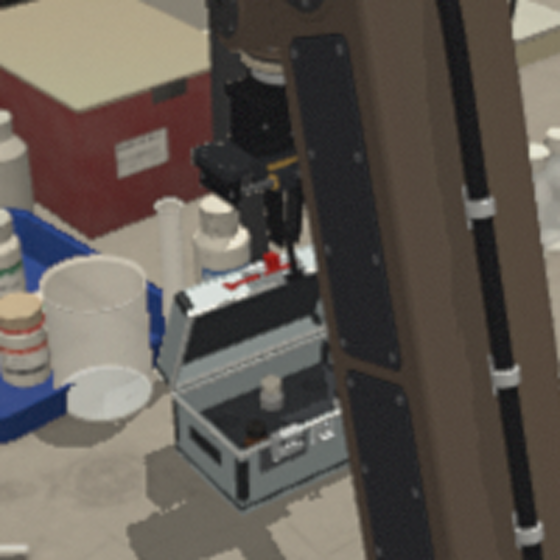

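View pics/w9.png

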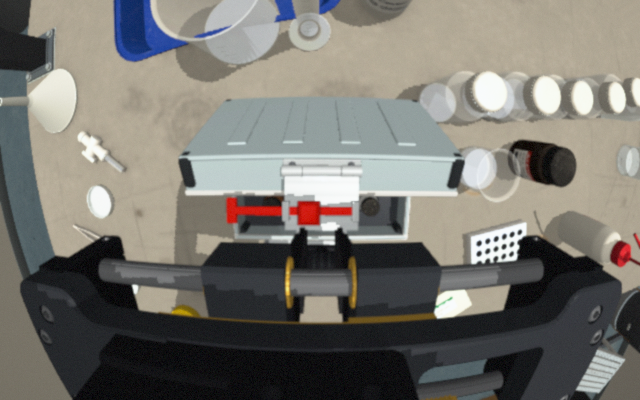

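The lid looks well open, at about 1.1 rad by the wrist-view corners. Releasing and withdrawing upward.

Emit:
send_rows:
  moves:
    - [[0,0,0],[0,0,0],0.024]
    - [[0,0,0],[0,0,0],0.036]
    - [[0,0,0],[0,0,0],0.036]
    - [[0,0,0],[0,0,0],0.036]
    - [[-0.015,0,0],[0,0,0],0.036]
    - [[-0.03,0,0],[0,0,0],0.036]
    - [[-0.035,0,0],[0,0,0],0.036]
    - [[-0.02,0,0.02],[0,0,0],0.036]
    - [[0,0,0.03],[0,0,0],0.036]
    - [[0,0,0.03],[0,0,0],0.036]
    - [[0,0,0.03],[0,0,0],0.036]
    - [[0,0,0],[0,0,0],0.036]

```text
clock: 14.67
eef_pos: [0.4761, -0.0485, 0.3849]
orientation: [-2.18, 0.09, 2.178]
wrist_force: [-0.1, -0.9, 0.6]
finger_gap: 0.0359
```

Run:
```python
from h import *
from rig import arm
s=arm.observe(); p=s["eef_pos"];print(s["clock"],p,s["wrist_force"],s["finger_gap"])
for n in("scene","top","wrist"):
    c=arm.camera_info(n); np.savez(n+"10",**c); im=arm.capture(n)[:,:,::-1]; cv2.imwrite(f"pics/{n}10.png",im)
    if n=="scene": cv2.imwrite("pics/s10c.png",cv2.resize(im[100:260,220:380],None,fx=3.7,fy=3.7,interpolation=cv2.INTER_CUBIC))
```

```text
14.6667 [ 0.47605453 -0.04849903  0.38494106] [-0.12799346 -0.87750448  0.55346779] 0.03590809824263607
```

View pics/s10c.png

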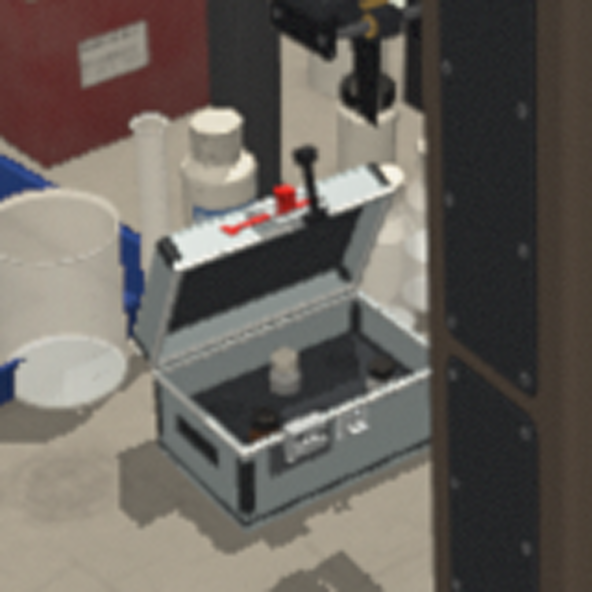

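View pics/wrist10.png

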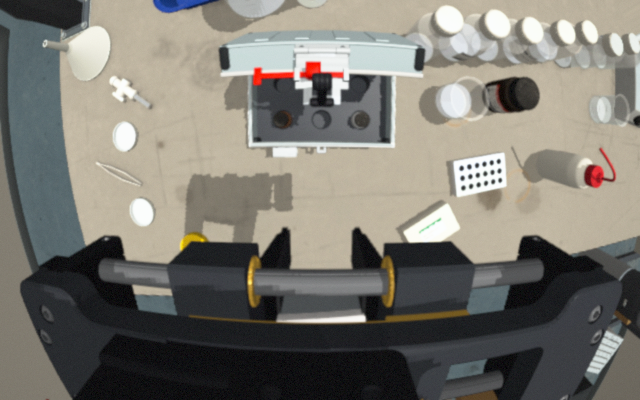

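View pics/top10.png

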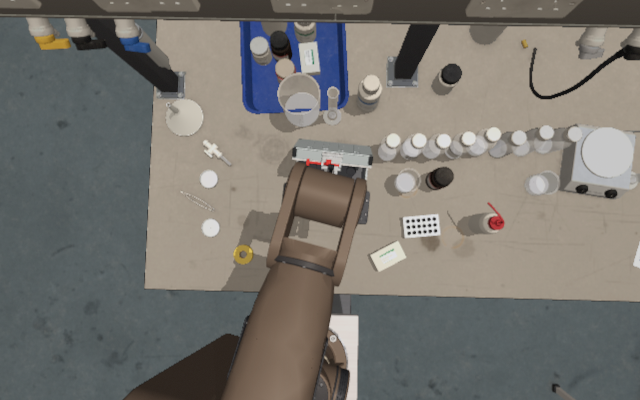

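Run:
```python
from h import *
c=dict(np.load("scene10.npz")); yaw=-.085
ex=np.array([np.cos(yaw),np.sin(yaw),0]);ey=np.array([-np.sin(yaw),np.cos(yaw),0])
F=np.array([.53,.0535,0])
f=lambda u,v:onpl(c,220+u/3.7,100+v/3.7,F,ey)
q={}
for n,p in dict(rimhinge=(157,365),rimfront=(176,268),topfront=(160,240),basefront=(243,452)).items():
    X=f(*p); a=(F-X)@ex; q[n]=np.array([a+.14,X[2]-.092]); print(n,X.round(4),"ahead of hinge",round(a+.14,4),"above",round(X[2]-.092,4))
d=q["rimfront"]; print("phi rim",np.arctan2(d[1],d[0]))
d=q["topfront"]; print("phi top",np.arctan2(d[1],d[0])-np.arctan2(36,140))
```

```text
rimhinge [0.6629 0.0422 0.0949] ahead of hinge 0.0066 above 0.0029
rimfront [0.6221 0.0457 0.2155] ahead of hinge 0.0476 above 0.1235
topfront [0.6448 0.0437 0.2303] ahead of hinge 0.0248 above 0.1383
basefront [0.5317 0.0534 0.0848] ahead of hinge 0.1383 above -0.0072
phi rim 1.2028415552518181
phi top 1.1416974000701563
```

Run:
```python
from h import *
cs,cw,ct=[dict(np.load(n+"10.npz")) for n in("scene","wrist","top")]
cv2.imwrite("pics/w10c.png",cv2.resize(cv2.imread("pics/wrist10.png")[20:160,220:420],None,fx=4,fy=4,interpolation=cv2.INTER_CUBIC))
X,e=tri([ray(cs,220+306/3.7,100+156/3.7),ray(cw,320.5,98,True)]);print(X,e)
yaw=-.085
ex=np.array([np.cos(yaw),np.sin(yaw),0]);a=(np.array([.53,.0535,0])-X)@ex+.14
h=np.array([a,X[2]-.092]);R=np.hypot(*h)*1e3;print(h,R)
cg=(R**2-148.3**2-75**2)/(2*148.3*75);g=np.arccos(min(1,cg));
for sg in(1,-1):
    th=.766+.1763+sg*g; print("theta",th,"phi",np.arctan2(h[1],h[0])-.1763-sg*np.arcsin(75*np.sin(g)/R))
a0=cv2.imread("pics/top0.png").astype(int);a1=cv2.imread("pics/top10.png").astype(int)
d=(np.abs(a0-a1).max(2)>40)
for n,(u,v) in dict(petria=(208,179),petrib=(210,228),tape=(243,255),beaker=(405,182),amber=(440,178),tube=(421,226),carton=(388,256)).items(): print(n,d[v-14:v+15,u-18:u+19].sum())
```

```text
[ 0.57345596 -0.05416841  0.30240517] [np.float64(0.002764142378829298), np.float64(0.0027641423788293124)]
[0.08756013 0.21040517] 227.8971495274874
theta 0.9423 phi 1.000145425412399
theta 0.9423 phi 1.000145425412399
petria 0
petrib 0
tape 531
beaker 0
amber 0
tube 0
carton 0
```

View pics/w10c.png

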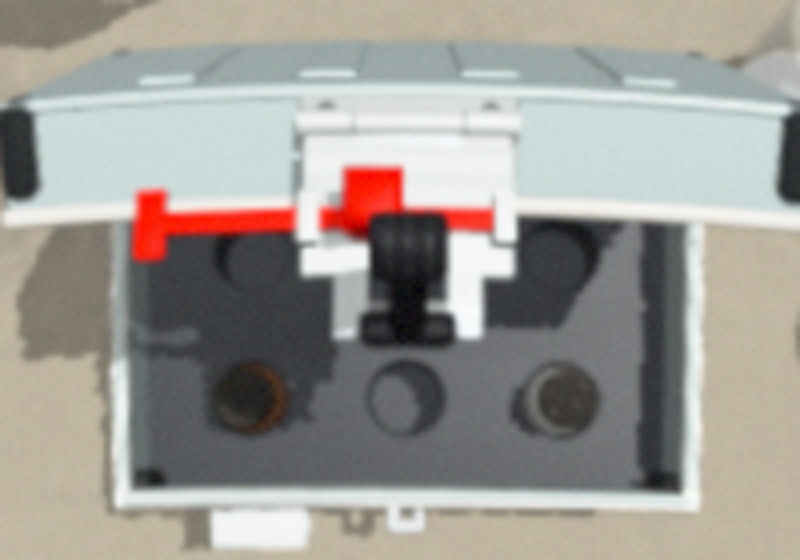

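Run:
```python
from h import *
cs,cw,ct=[dict(np.load(n+"10.npz")) for n in("scene","wrist","top")]
X,e=tri([ray(cs,220+306/3.7,100+156/3.7),ray(cw,322,81,True)]);print(X,e)
yaw=-.085
ex=np.array([np.cos(yaw),np.sin(yaw),0]);a=(np.array([.53,.0535,0])-X)@ex+.14
h=np.array([a,X[2]-.092]);R=np.hypot(*h)*1e3;print(h,R)
cg=(R**2-148.3**2-75**2)/(2*148.3*75);g=np.arccos(min(1,cg));
for sg in(1,-1):
    print("theta",.9423+sg*g,"phi",np.arctan2(h[1],h[0])-.1763-sg*np.arcsin(75*np.sin(g)/R))
for n in("top0","top10"):
    im=cv2.imread(f"pics/{n}.png")[235:275,225:262];H=cv2.cvtColor(im,cv2.COLOR_BGR2HSV)
    m=((H[...,0]>15)&(H[...,0]<35)&(H[...,1]>150)); v,u=np.nonzero(m);print(n,u.mean(),v.mean(),m.sum(),u.min(),u.max(),v.min(),v.max())
```

```text
[ 0.58576574 -0.05951245  0.29546511] [np.float64(0.0011159509837941207), np.float64(0.001115950983794132)]
[0.0748411  0.20346511] 216.793079120527
theta 1.4553170907521924 phi 0.8714014353376365
theta 0.42928290924780765 phi 1.2126468959437953
top0 25.9 17.0 10 22 27 11 23
top10 18.230366492146597 19.005235602094242 191 10 27 10 27
```

The lid is at about 1.15–1.2 rad (scene rays) and standing by itself. The final latch angle is ambiguous (about 0.5 rad on the matching branch). By kinematics it passed 0.6 earlier, but I'll make sure by pushing the grip back with closed fingers. The latch turns at about 1.5 N, well below what moves the lid, and that direction only opens it further.

Emit:
send_rows:
  moves:
    - [[0.03,0,0],[0,0,0],0.0]
    - [[0.03,0,0],[0,0,0],0.0]
    - [[0.03,0,0],[0,0,0],0.0]
    - [[0.008,0,0],[0,0,0],0.0]
    - [[0,0,-0.025],[0,0,0],0.0]
    - [[0,0,-0.025],[0,0,0],0.0]
    - [[0,0,-0.025],[0,0,0],0.0]
    - [[0,0,-0.008],[0,0,0],0.0]
    - [[0,0,-0.006],[0,0,0],0.0]
    - [[0,0,-0.006],[0,0,0],0.0]
    - [[0,0,0],[0,0,0],0.0]

```text
clock: 15.73
eef_pos: [0.575, -0.0573, 0.2863]
orientation: [-2.179, 0.09, 2.179]
wrist_force: [-0.7, 0.2, 0.0]
finger_gap: 0.0003
```

Run:
```python
from h import *
from rig import arm
s=arm.observe(); print(s["clock"],s["eef_pos"],s["wrist_force"],s["finger_gap"])
im=arm.capture("scene")[:,:,::-1]; cv2.imwrite("pics/s11c.png",cv2.resize(im[100:260,220:380],None,fx=3.7,fy=3.7,interpolation=cv2.INTER_CUBIC))
im=arm.capture("wrist")[:,:,::-1]; cv2.imwrite("pics/w11.png",cv2.resize(im[80:340,180:460],None,fx=2.2,fy=2.2,interpolation=cv2.INTER_CUBIC))
```

```text
15.7333 [ 0.57496627 -0.05729593  0.28631878] [-0.67537982  0.16574404  0.03399958] 0.0002963877827507497
```

View pics/s11c.png

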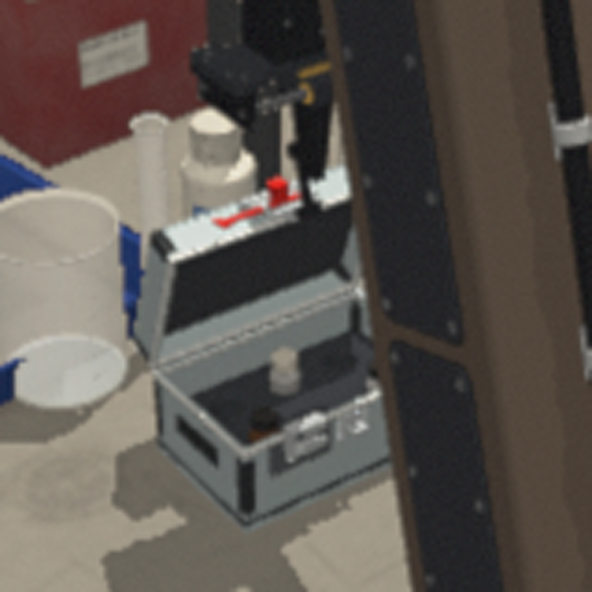

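View pics/w11.png

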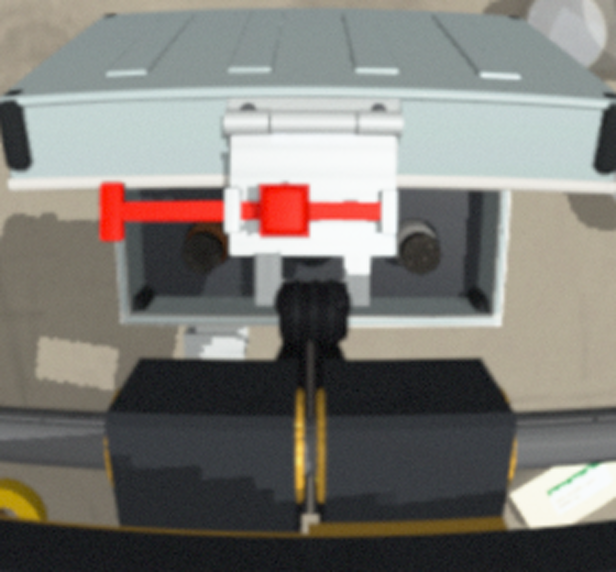

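The fingers are against the front of the roller with little force. Pushing on gently.

Emit:
send_rows:
  moves:
    - [[0,0,-0.005],[0,0,0],0.0]
    - [[0,0,-0.005],[0,0,0],0.0]
    - [[0,0,-0.005],[0,0,0],0.0]
    - [[0,0,-0.005],[0,0,0],0.0]
    - [[0,0,0],[0,0,0],0.0]

```text
clock: 16.25
eef_pos: [0.5902, -0.0582, 0.2937]
orientation: [-2.176, 0.091, 2.184]
wrist_force: [-46.1, 6.5, 67.5]
finger_gap: 0.0001
```

Run:
```python
from h import *
from rig import arm
s=arm.observe(); print(s["clock"],s["eef_pos"],s["wrist_force"])
im=arm.capture("scene")[:,:,::-1]; cv2.imwrite("pics/s12c.png",cv2.resize(im[100:260,220:380],None,fx=3.7,fy=3.7,interpolation=cv2.INTER_CUBIC))
```

```text
16.25 [ 0.59016368 -0.05817048  0.29366311] [-46.08242298   6.54550272  67.51530873]
```

View pics/s12c.png

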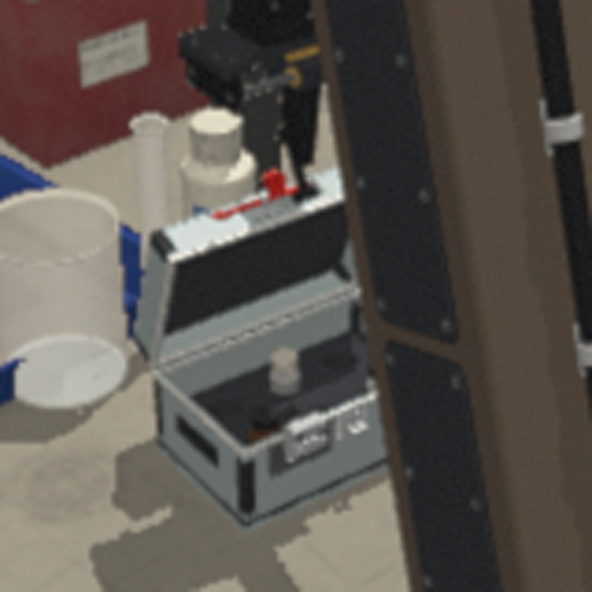

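The force spiked to 82 N. The fingertips are bearing down on the lever with the lid at its stop, so I'm backing off at once.

Emit:
send_rows:
  moves:
    - [[-0.01,0,0.01],[0,0,0],0.0]
    - [[-0.015,0,0.015],[0,0,0],0.0]
    - [[-0.02,0,0.02],[0,0,0],0.0]
    - [[-0.03,0,0.02],[0,0,0],0.0]
    - [[-0.03,0,0.02],[0,0,0],0.0]
    - [[0,0,0.02],[0,0,0],0.0]
    - [[0,0,0],[0,0,0],0.0]

```text
clock: 16.88
eef_pos: [0.4876, -0.0499, 0.3935]
orientation: [-2.184, 0.091, 2.175]
wrist_force: [0.2, -0.3, 0.0]
finger_gap: 0.0006
```

Run:
```python
from h import *
from rig import arm
s=arm.observe(); print(s["clock"],s["eef_pos"],s["wrist_force"])
c=arm.camera_info("scene");np.savez("scene13",**c)
im=arm.capture("scene")[:,:,::-1]; cv2.imwrite("pics/s13c.png",cv2.resize(im[100:260,220:380],None,fx=3.7,fy=3.7,interpolation=cv2.INTER_CUBIC))
c=arm.camera_info("wrist");np.savez("wrist13",**c)
im=arm.capture("wrist")[:,:,::-1]; cv2.imwrite("pics/w13c.png",cv2.resize(im[20:190,210:430],None,fx=3.5,fy=3.5,interpolation=cv2.INTER_CUBIC))
```

```text
16.8833 [ 0.48762475 -0.04986277  0.39347151] [ 0.19731232 -0.2521613   0.00476704]
```

View pics/s13c.png

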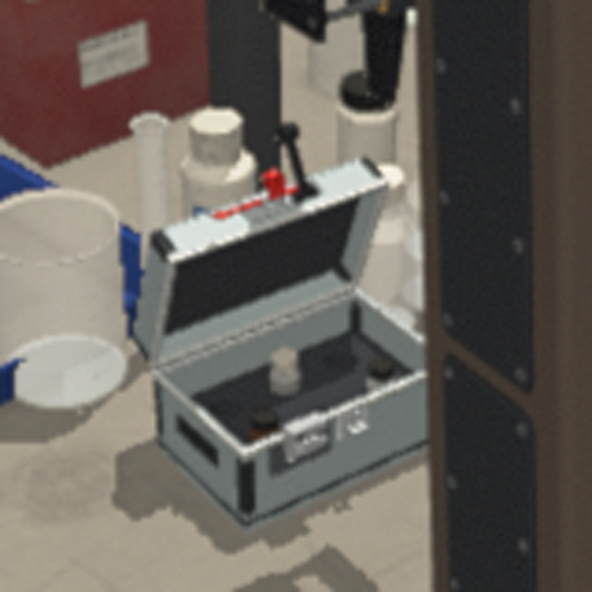

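View pics/w13c.png

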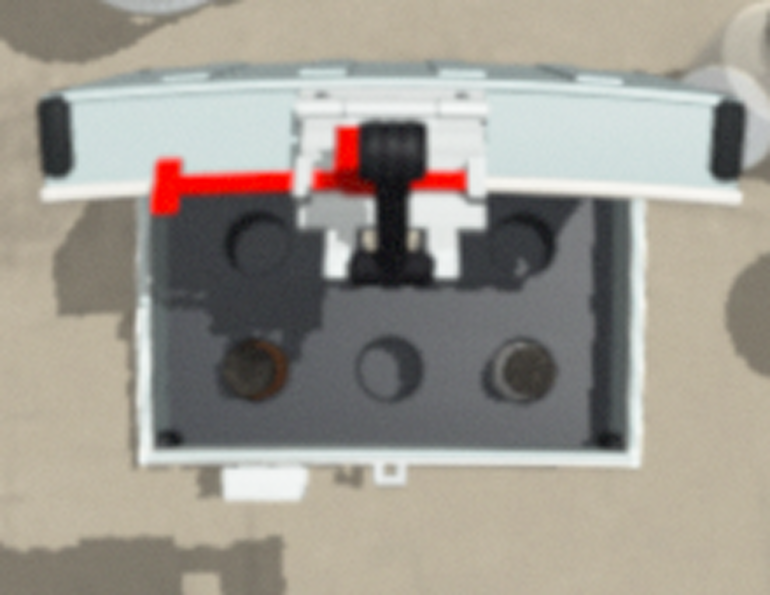

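Run:
```python
from h import *
cs,cw=[dict(np.load(n+"13.npz")) for n in("scene","wrist")]
yaw=-.085
ex=np.array([np.cos(yaw),np.sin(yaw),0]);ey=np.array([-np.sin(yaw),np.cos(yaw),0]);F=np.array([.53,.0535,0])
X,e=tri([ray(cs,220+288/3.7,100+133/3.7),ray(cw,322.3,62.9,True)]);print(X,e)
h=np.array([(F-X)@ex+.14,X[2]-.092])*1e3;print(h)
for n,p,b in(("rimfront",(170,262),0),("topfront",(152,236),np.arctan2(36,140))):
    Y=onpl(cs,220+p[0]/3.7,100+p[1]/3.7,F,ey); q=np.array([(F-Y)@ex+.14,Y[2]-.092]);print(n,q.round(4),np.arctan2(q[1],q[0])-b)
for phi in(1.1,1.2,1.25):
    c,s=np.cos(phi),np.sin(phi);pin=np.array([146*c-26*s,146*s+26*c]);d=h-pin
    print(phi,"latch",np.arctan2(d[1],d[0])+.766-phi,np.hypot(*d))
```

```text
[ 0.61046185 -0.06179454  0.3049699 ] [np.float64(0.0009601870547704689), np.float64(0.0009601870547705689)]
[ 50.04040752 212.96989503]
rimfront [0.0387 0.1245] 1.2697688695164357
topfront [0.0123 0.1357] 1.2288427999341143
1.1 latch 1.138789447743196 71.40277114751726
1.2 latch 0.8300740636272448 70.77402718703998
1.25 latch 0.6781210101407809 72.1624802102959
```

The lid now rests at its stop, at about 1.25 rad. The latch reads about 0.68–0.83 rad, above 0.6, the wrist force is about 0 and the gripper is clear. Handing in.

Run:
```python
from rig import arm
s=arm.observe(); print(s["clock"],s["wrist_force"].round(2),abs(s["joint_vel"]).max())
print(arm.sign_off())
```

```text
16.9833 [ 1.39 -0.54  0.41] 0.039121980800240944
the job is handed in; nothing more can be done
None
```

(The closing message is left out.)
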